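Wedge the transit rack's sprung catch open and take out the brown vial

TASK

The two vials are locked in the transit rack under a sprung catch. Push the thicker of the two wooden wedges into the gap between the catch's lug and the fixed stop until its full thickness holds the catch open by itself, take out the brown vial and stand it upright in the glass dish, then pull the wedge out again so that the catch springs shut over the white vial, and leave the wedge lying flat on the bench clear of the rack. Leave the white vial in its socket, do not drag the brown vial out from under a closed catch, and do not shove or knock over the two flasks.

Things in the scene. Friction and masses are not known exactly. Their poses are not given: they have to be found in the camera images.
- rack: Grey transit rack, fixed. Origin on the bench surface; at yaw 0 own x points away from the robot. Deck 6 mm thick, x -45..125 mm, y -135..80, its left edge sloping to the bench by y 92. Socket block on it, x -31..31, y -125..25, top at z 28, with two 41 mm sockets open down to the deck, centres at (0, -92.5) and (0, -7.5); which vial is in which varies. Spring housing: x 103..125, y -100..0, to z 50.
- tongue (a point): Middle of the near edge of the aluminium catch's tongue plate, on its top: rack x 8 mm when shut, z 83. The plate is 6 mm thick, rack y -115..15, and covers the far side of both vials' tops; an upright web joins it behind the sockets. The catch slides along the rack's +x to open; a low arm (top z 46) carries its lug at the left.
- gap_mouth (a point): Middle of the left (+y) end of the gap between fixed stop (face at rack x 45 mm) and the catch's lug (face at x 57 when shut: gap 12 mm). Rack (51, 75, 26) mm; own axes parallel to the rack's. Faces run y 55..75, up to z 46; flared lead-ins reach y 88. A wedge enters along the rack's -y, a few mm clear of the deck (z 6). The lane x 45..60 beyond is free to y -30.
- wedge_home (a point): Fixed point on the rack, own axes parallel to its: where the centre of the thick wedge lies when it is fully home, standing on the deck, its own axes parallel to these; rack (58, 63, 26) mm. Up to 5 mm short of it along y, or 15 mm further in, is as good. The wedge's rear half then sticks out to the left of the deck.
- latch (a joint): Catch opening in m: 0 shut (held by the spring), up to 0.020. The spring pushes it shut with about 3 N at 0 and 6 N at 0.014. Both vials come free from 0.0125 on. The thick wedge pushed in gives 0.014, the thin one only 0.004 (not enough). Nothing holds it open but a prop.
- wedge_mid (a point): Centre, 20 mm up, of the thick wedge: light wood, loose, 90 g, 150 mm long (own y), 26 thick (own x), 40 high. Nose 5 mm thick at own y -75; full thickness from y -15 to +75. The face at own x -13 is flat and slides on the stop, the taper is on the +x side. Lies flat, own z up. Grip across the thickness near own y +45. About 10 N drives it in; it stays when released.
- thin_wedge_mid (a point): Thin wedge, same wood, length, height, shape and axes, but only 16 mm thick. This point is its centre, 20 mm up. The two wedges' places on the bench are swapped at random.
- amber_mid (a point): Brown glass vial with smooth white cap, 67 mm high, loose, 60 g. This point is its centre, 33.5 mm up; own z is up. Body 38 mm across up to 52 mm, cap 33 mm across above. In its socket its foot stands on the deck at z 6 mm. Grip it across the rack's y, on the body 40 to 52 mm above its foot, and lift straight up.
- white_mid (a point): White plastic vial with ribbed white cap, 38 mm across, 56 mm high, loose, in the other socket. This point is its centre, 28 mm up. Leave it there.
- dish: Round clear glass dish, loose, 120 g, 96 mm across at the rim, 16 mm high, wall 3 mm, inner floor 3 mm above its underside and about 85 mm across. Origin: centre of its underside, on the bench.
- flask_mid (a point): Long-necked round glass flask, 98 mm across, 140 mm high, loose. This point is its centre, 70 mm up. A bystander.
- conical_mid (a point): Conical glass flask, 74 mm across, 129 mm high, loose. This point is its centre, 64.5 mm up. A bystander.
Things that resemble listed ones, but are neither listed nor needed, are in the scene too. What is shaped like the part that bears amber_mid but pink or red is not meant.

How it is judged:
On the way, in this order (a step that is already met when the one before it is completed fails the run):
1. the thick wedge alone holds the catch open (at least 12.5 mm), let go of by the robot (value of joint latch above 0.0125 m and y of wedge_mid in the frame of rack below 0.1 m and contact force between the fingers and wedge below 0.1 N and contact force between each of the arm, the fingers and rack below 0.1 N), for 0.2 s.
2. the brown vial is lifted out of its socket while the wedge holds the catch open (value of joint latch above 0.0125 m and y of wedge_mid in the frame of rack below 0.1 m and z of amber_mid in the frame of rack above 0.075 m), for 0.1 s.
3. the brown vial stands upright in the dish, released, the catch still wedged open (horizontal distance between amber_mid and dish below 0.028 m and height (world z) of amber_mid below 0.045 m and angle between amber_mid's own z axis and vertical below 0.12 rad and contact force between the fingers and amber below 0.1 N and value of joint latch above 0.0125 m and y of wedge_mid in the frame of rack below 0.1 m), for 0.2 s.
At the end, for the whole second after the job is handed in: The brown vial stands upright (within 7 degrees) on the dish's floor, its axis within 28 mm of the dish's; the catch is shut (under 2 mm open); the thick wedge lies flat on the bench, touching no part of the rack; the white vial stands in its socket; all at rest and released (horizontal distance between amber_mid and dish below 0.028 m and height (world z) of amber_mid below 0.045 m and angle between amber_mid's own z axis and vertical below 0.12 rad and contact force between the fingers and amber below 0.1 N and value of joint latch below 0.002 m and contact force between wedge and rack below 0.05 N and height (world z) of wedge_mid below 0.035 m and angle between wedge_mid's own z axis and vertical below 0.15 rad and linear speed of each of wedge, amber below 0.02 m/s and z of white_mid in the frame of rack below 0.04 m and angle between white_mid's own z axis and vertical below 0.2 rad and distance of white_mid from where it was at the start of the episode below 0.01 m).
It fails at once if the brown vial is dragged up while the catch still covers it (z of amber_mid in the frame of rack above 0.058 m and value of joint latch below 0.01 m and horizontal distance between amber_mid and rack below 0.13 m).
It fails at once if the white vial is lifted in its socket (z of white_mid in the frame of rack above 0.05 m).
It fails at once if the long-necked flask is shoved more than 4 cm or knocked over (distance of flask_mid from where it was at the start of the episode above 0.04 m or angle between flask_mid's own z axis and vertical above 0.5 rad).
It fails at once if the conical flask is shoved more than 4 cm or knocked over (distance of conical_mid from where it was at the start of the episode above 0.04 m or angle between conical_mid's own z axis and vertical above 0.5 rad).
It also fails if it takes over 64 s, if anything falls off the work surface, if the arm or the gripper's body presses on something with over 40 N, if the wrist force passes 120 N, or if a joint passes its speed limit or range.

ROBOT

A 7-joint arm with a two-finger parallel gripper is mounted at the origin on the work surface; the furniture and walls round the work are solid. World frame = base frame: x ahead of the robot, y to its left, z up, the work surface at z = 0. Lengths are in m, angles in rad, forces in N, time in s.
With the tool pointing down it reaches from about 0.4 to 0.875 m from the base axis. Payload 6.5 kg.
Tool frame: the origin (TCP) lies at the very end of the fingers, on their centre line; the grasp point (between the pads) lies 19 mm behind it; z points along the fingers, y is the line along which they close (so a half turn about z gives the same grasp; the last joint's range is limited). The gripper opens to 88 mm and grips with 3 to 60 N. Pads are 18 mm wide; open, the fingers measure 123 mm over their backs; the gripper's body (75 mm by 187 mm) begins 45 mm behind the grasp point.
Start: joints at [1.226, 0.536, -0.004, 1.538, 0.003, 1.067, -0.071], TCP at [0.179, -0.625, 0.239] pointing down, gripper open.
Joint ranges: [-2.7, 2.7], [-0.37, 2.16], [-1.27, 1.26], [0.24, 2.4], [-1.31, 4.45], [0.19, 1.91], [-2.76, 2.76]. Speed limits (rad/s): [2.39, 2.39, 3.14, 3.14, 3.14, 3.14, 3.14].

INTERFACE

Orientations are given as a unit quaternion [x, y, z, w].
In Python, from cell import manip gives the robot as it stands.
- The arm moves only by the tool arm_command, never from a script. Its argument "commands" is a list of rows, each a list of 3 entries, a list of its own where there are three numbers: the turn, a rotation vector about the tool's x, y, z in rad, then the shift along the tool's x, y, z in cm, then the closure, from 0 (fully open) to 1 (shut). A call has 1 to 10 rows; each row is the pose to reach, as a shift and turn from the pose commanded when the call began, along the tool's axes at that moment; what a row does not reach only later rows make up. A row lasts 1/12 s, in which the tool goes at most 41.7 mm and 7.16 degrees, less where a joint would pass 70% of its speed; a pose out of reach is approached as far as the arm can. A call with a gripper value outside its range is refused whole. The fingers move at their own pace and stop on an object; the grip force is fixed at half the most. Time passes only in rows, so rows that repeat a pose let the fingers close. It gives the time, the measured TCP pose, the force, the opening and the grip force at its end, in the units of the state.
- manip.state(): the state, without advancing time (a new reading comes with each control period).
- manip.capture(name): name is "side" or "top"; returns (picture, depth): 480x640x3 uint8, red, green, blue; 480x640 float32, m along the optical axis (not along the pixel's ray), 0 where there is no reading.
- manip.camera_model(name): a dict with "intrinsics" (3x3 intrinsics, pixels), "extrinsics" (4x4, takes a point from world to camera coordinates). Camera axes: x right, y up, looking along -z (the intrinsics and any distortion apply to the point x, -y, -z); pixel columns grow to the right and rows downward; lengths in m; the calibration is good to about 2 mm. A picture is of the moment at which its call begins. camera_model takes no time and is no camera call.
- manip.sign_off(): hands the job in; it is judged then, once.
Trained networks look in the newest picture that a camera, given by its name, has taken for a name from the list of things; names that differ only in an ending like _2 or _b are one class to them, and where a whole thing is asked for, a point or a joint stands for the part that bears it (a point fixed in the world has none). Each returns a list of dicts, best first, with "conf" (0 to 1); they miss things now and then, are a little off and sometimes report something else, mostly with a low value. They report only what shows in the picture. A call takes as long as a camera call. They do not tell look-alikes from the thing itself.
- manip.boxes_of(label, camera): "at" ([x, y, z] in m, in the coordinates of the camera as it stood for that picture, good to about 4 mm: the middle of the surface that is visible of it).
- manip.mark_of(label, camera): "at" ([x, y, z] in m, in the coordinates of the camera as it stood for that picture, good to about 4 mm: a listed point, or the origin of a listed thing).
The state is a dict: "time": time; "q": joint angles; "joint_vel": joint speeds; "effort": joint torques, N m; "eef_pos": TCP position; "ee_rot": TCP orientation; "ft_force": force on the tool from outside, world axes, zero at the start; "torque": the same for the moment, N m; "width": finger opening in m; "grasp_force": force on a finger pad.
Only numpy, scipy, OpenCV 4.12 (cv2) and the standard library are available. Lean on these libraries where they do the work, as an engineer would, in place of code of your own. Each camera call takes 0.05 s, during which the arm holds its last target. There are 200 camera calls.

## Working session

There is one attempt and no reset: what is moved stays moved. The work goes in short steps, Python scripts to look and compute and a tool call to move; the robot and the scene stay as the last step left them, time stands still between calls to the robot, and variables do not carry over. Pictures are saved under pics/ and viewed, at most 10 in all, crops included, and the job is handed in when it is done.

Besides the shell and the picture viewer there is one more tool, called after "Call:" by a JSON object that holds its "fn" and its "kwargs". arm_command: Moves the arm, as the interface text tells. Its arguments: {"type":"object","properties":{"commands":{"type":"array"}},"required":["commands"]}

```bash
mkdir -p pics; cat > h.py <<'E'
import numpy as np, cv2
from cell import manip
from scipy.spatial.transform import Rotation as R
def w(cam,p):
    E=np.array(manip.camera_model(cam)["extrinsics"]); return (np.linalg.inv(E)@np.r_[p,1])[:3]
def pix(cam,P):
    m=manip.camera_model(cam);c=np.array(m["extrinsics"])@np.r_[P,1];k=np.array(m["intrinsics"])@[c[0],-c[1],-c[2]];return k[:2]/k[2]
def cap(cam,name=None):
    a,d=manip.capture(cam)
    if name: cv2.imwrite("pics/"+name,a[:,:,::-1])
    return a,d
def cloud(cam,d):
    m=manip.camera_model(cam);K=np.array(m["intrinsics"]);E=np.linalg.inv(np.array(m["extrinsics"]))
    v,u=np.mgrid[:480,:640]
    n=np.linalg.inv(K)@np.stack([u.ravel(),v.ravel(),np.ones(u.size)])
    p=n*d.ravel(); p=np.stack([p[0],-p[1],-p[2],np.ones(u.size)])
    return (E@p)[:3].T.reshape(480,640,3)
def marks(labels,cams=("side","top")):
    for c in cams:
        for l in labels:
            for r in manip.mark_of(l,c)[:3]: print(c,l,round(r["conf"],2),np.round(w(c,r["at"]),4),pix(c,w(c,r["at"])).round())
def to_tool(dw):
    return R.from_quat(manip.state()["ee_rot"]).inv().apply(dw)*100
E
python3 - <<'E'
from h import *
for c in("side","top"):
    a,d=cap(c,c+"0.png"); np.save(c+"0.npy",d)
    print(c, manip.camera_model(c))
marks(["rack","tongue","gap_mouth","wedge_home","wedge_mid","thin_wedge_mid","amber_mid","white_mid","dish","flask_mid","conical_mid"])
s=manip.state();print(s); print(R.from_quat(s["ee_rot"]).as_matrix().round(3))
E
```

```text
side {'intrinsics': array([[535.20229382,   0.        , 317.94273484],
       [  0.        , 535.20229382, 236.60405857],
       [  0.        ,   0.        ,   1.        ]]), 'extrinsics': array([[-0.80284114, -0.59604153,  0.01343871,  0.36165838],
       [ 0.36218243, -0.46969078,  0.80511767, -0.25743319],
       [-0.47357153,  0.65124885,  0.59296285, -0.91116188],
       [ 0.        ,  0.        ,  0.        ,  1.        ]])}
top {'intrinsics': array([[565.29499977,   0.        , 322.71825593],
       [  0.        , 565.29499977, 239.79690496],
       [  0.        ,   0.        ,   1.        ]]), 'extrinsics': array([[-0.02116328, -0.9997216 ,  0.01043215, -0.04764882],
       [ 0.99261583, -0.019764  ,  0.11967954, -0.49185047],
       [-0.11944004,  0.01288793,  0.99275776, -1.24922862],
       [ 0.        ,  0.        ,  0.        ,  1.        ]])}
side rack 0.86 [ 0.5452 -0.0608 -0.0025] [300. 251.]
side tongue 0.92 [ 0.5561 -0.1088  0.0868] [310. 207.]
side tongue 0.37 [0.6078 0.3193 0.0244] [145. 328.]
side gap_mouth 0.94 [0.5966 0.0214 0.0264] [258. 250.]
side wedge_home 
[... 1441 characters left out ...]
7121, -0.07118108]), 'joint_vel': array([ 1.48933557e-03,  2.89294788e-04, -1.35829989e-05,  5.30888813e-04,
       -1.19582037e-03,  1.34974242e-03, -2.56216277e-04]), 'effort': array([-1.42733784e-04, -5.70904362e+01,  9.89964902e-01, -2.51918060e+01,
       -5.62243571e-02,  1.09497315e-02,  9.82348922e-06]), 'eef_pos': array([ 0.1788971 , -0.62490103,  0.23871623]), 'ee_rot': array([ 9.90295310e-01,  1.38979132e-01, -5.46899351e-06,  1.62785555e-05]), 'ft_force': array([-0.52872529,  0.66623964,  0.39014877]), 'torque': array([-0.03199965,  0.03251065,  0.01496054]), 'grasp_force': 0.0, 'width': 0.08808654332580808}
[[ 0.961  0.275 -0.   ]
 [ 0.275 -0.961 -0.   ]
 [-0.     0.    -1.   ]]
```

View pics/top0.png

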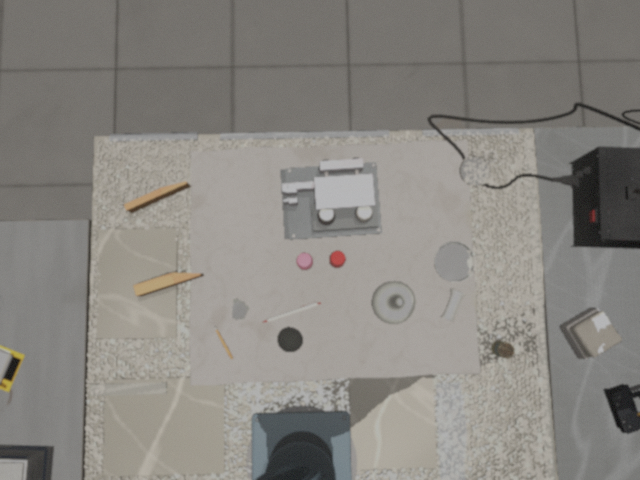

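View pics/side0.png

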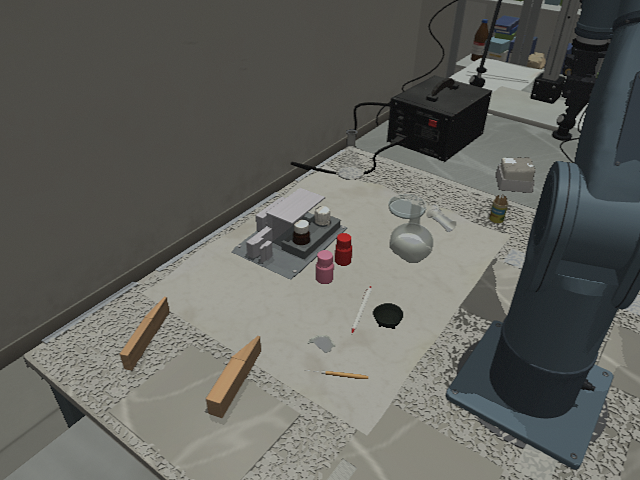

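```bash
python3 - <<'E'
from h import *
for c in("side","top"):
    P=cloud(c,np.load(c+"0.npy"))
    def rect(n,lo,hi,zl,zh):
        m=((P[...,:2]>lo)&(P[...,:2]<hi)).all(2)&(P[...,2]>zl)&(P[...,2]<zh)
        m=cv2.morphologyEx(m.astype(np.uint8),cv2.MORPH_OPEN,np.ones((2,2)))>0
        Q=P[m]; 
        if len(Q)<8: print(c,n,len(Q));return
        (x,y),s,a=cv2.minAreaRect((Q[:,:2]*1000).astype(np.float32)); b=cv2.boxPoints(((x,y),s,a))
        pc=np.linalg.svd(Q[:,:2]-Q[:,:2].mean(0),full_matrices=False)[2][0]
        print(c,n,len(Q),"ctr",round(x,1),round(y,1),"size",np.round(s,1),"ang",round(a,1),"pca",np.degrees(np.arctan2(pc[1],pc[0])).round(1),"z",np.median(Q[:,2]).round(4),b.round().tolist())
    rect("tongue",[.5,-.22],[.66,0],.073,.095)
    rect("housing",[.64,-.18],[.70,0],.042,.06)
    rect("thick",[.33,.18],[.5,.42],.025,.055)
    rect("thin",[.55,.2],[.7,.45],.025,.055)
    rect("lugs",[.5,-.03],[.66,.06],.03,.055)
    rect("block",[.49,-.2],[.60,0],.02,.034)
    rect("deck+",[.45,-.24],[.75,.06],.004,.1)
    rect("dish",[.36,-.43],[.5,-.28],.006,.03)
P=cloud("side",np.load("side0.npy"))
m=(P[...,2]>.1)&(P[...,2]<.3)&(abs(P[...,1])<.3)&(P[...,0]>.6)
print("wall",np.percentile(P[m][:,0],[2,50,98]))
E
```

```text
side tongue 1125 ctr 343.1 244.9 size [ 127.9 1175.1] ang 35.2 pca 120.3 z 0.0834 [[-48.0, 688.0], [630.0, -272.0], [734.0, -198.0], [57.0, 762.0]]
side housing 170 ctr 647.2 -92.4 size [ 48.  113.9] ang 3.7 pca 106.9 z 0.0511 [[620.0, -37.0], [627.0, -151.0], [675.0, -148.0], [667.0, -34.0]]
side thick 1319 ctr 229.4 471.9 size [ 90.8 697.4] ang 44.6 pca 114.9 z 0.0398 [[-48.0, 688.0], [442.0, 192.0], [507.0, 256.0], [17.0, 752.0]]
side thin 838 ctr 332.3 496.4 size [ 94.2 846.3] ang 56.9 pca 127.9 z 0.0381 [[-48.0, 688.0], [661.0, 226.0], [712.0, 305.0], [4.0, 767.0]]
side lugs 400 ctr 598.0 -0.7 size [44.7 72.4] ang 2.0 pca 110.9 z 0.0424 [[574.0, 35.0], [577.0, -38.0], [622.0, -36.0], [619.0, 36.0]]
side block 801 ctr 298.2 274.5 size [ 127. 1071.] ang 33.2 pca 117.0 z 0.0278 [[-48.0, 688.0], [538.0, -208.0], [644.0, -139.0], [58.0, 758.0]]
side deck+ 5773 ctr 399.4 267.0 size [ 307.8 1189.5] ang 32.2 pca 117.1 z 0.0291 [[-48.0, 688.0], [586.0, -318.0], [847.0, -154.0], [212.0, 852.0]]
side dish 289 ctr 225.4 148.6 size [ 134.6 1202. ] ang 20.5 pca 118.2 z 0.011 [[-48.0, 688.0], 
[... 529 characters left out ...]
ang 24.2 pca 112.8 z 0.0371 [[561.0, 391.0], [626.0, 248.0], [639.0, 254.0], [575.0, 397.0]]
top lugs 351 ctr 479.0 -4.7 size [284.3  63.5] ang 2.0 pca 158.1 z 0.044 [[336.0, 22.0], [338.0, -41.0], [622.0, -32.0], [620.0, 32.0]]
top block 948 ctr 457.7 -114.2 size [234.9 153. ] ang 1.7 pca 92.5 z 0.0268 [[338.0, -41.0], [343.0, -194.0], [577.0, -187.0], [573.0, -34.0]]
top deck+ 5939 ctr 546.1 -91.8 size [389.4 231.5] ang 11.0 pca -106.6 z 0.0445 [[333.0, -15.0], [377.0, -243.0], [759.0, -168.0], [715.0, 59.0]]
top dish 228 ctr 369.6 -237.8 size [109.9 382.6] ang 25.1 pca -54.6 z 0.0116 [[239.0, -88.0], [401.0, -434.0], [501.0, -388.0], [338.0, -41.0]]
wall [1.55535943 1.56322535 1.57096235]
```

```bash
python3 - <<'E'
from h import *
for c in("side","top"):
    d=np.load(c+"0.npy");P=cloud(c,d)
    def rect(n,lo,hi,zl,zh):
        m0=((P[...,:2]>lo)&(P[...,:2]<hi)).all(2)&(P[...,2]>zl)&(P[...,2]<zh)
        m=m0&(cv2.filter2D(m0.astype(np.float32),-1,np.ones((3,3)))>=5)
        Q=P[m]; 
        if len(Q)<8: print(c,n,len(Q));return
        (x,y),s,a=cv2.minAreaRect((Q[:,:2]*1000).astype(np.float32)); b=cv2.boxPoints(((x,y),s,a))
        pc=np.linalg.svd(Q[:,:2]-Q[:,:2].mean(0),full_matrices=False)[2][0]
        print(c,n,len(Q),"ctr",round(x,1),round(y,1),"size",np.round(s,1),"ang",round(a,1),"pca",np.degrees(np.arctan2(pc[1],pc[0])).round(1),"z",np.median(Q[:,2]).round(4),b.round().tolist())
    rect("tongue",[.5,-.22],[.66,0],.078,.09)
    rect("housing",[.64,-.18],[.70,0],.042,.06)
    rect("thick",[.33,.18],[.5,.42],.035,.055)
    rect("thin",[.55,.2],[.7,.45],.034,.055)
    rect("lugs",[.5,-.03],[.66,.06],.04,.055)
    rect("block",[.49,-.2],[.60,0],.02,.034)
    rect("dish",[.36,-.43],[.5,-.28],.006,.03)
marks(["rack","gap_mouth","wedge_home","wedge_mid","dish"])
E
```

```text
side tongue 1081 ctr 592.7 -103.8 size [ 74.3 135.8] ang 2.6 pca 92.8 z 0.0836 [[553.0, -38.0], [559.0, -173.0], [633.0, -170.0], [627.0, -34.0]]
side housing 168 ctr 667.5 -99.4 size [ 24.1 101.9] ang 9.1 pca 97.1 z 0.0504 [[648.0, -51.0], [664.0, -152.0], [687.0, -148.0], [671.0, -47.0]]
side thick 1077 ctr 408.4 292.7 size [ 27.4 152. ] ang 17.1 pca 104.8 z 0.0407 [[373.0, 361.0], [418.0, 216.0], [444.0, 224.0], [399.0, 369.0]]
side thin 623 ctr 604.2 320.9 size [ 19.  150.6] ang 24.0 pca 112.7 z 0.0404 [[565.0, 386.0], [626.0, 248.0], [643.0, 256.0], [582.0, 394.0]]
side lugs 264 ctr 600.4 2.7 size [48.5 65. ] ang 5.6 pca 122.2 z 0.0462 [[573.0, 33.0], [579.0, -32.0], [628.0, -27.0], [621.0, 37.0]]
side block 795 ctr 549.2 -106.5 size [ 65.9 156. ] ang 2.9 pca 87.5 z 0.0282 [[512.0, -30.0], [520.0, -186.0], [586.0, -183.0], [578.0, -27.0]]
side dish 289 ctr 424.1 -355.9 size [126.7  97.5] ang 0.6 pca 160.6 z 0.0132 [[360.0, -308.0], [361.0, -405.0], [488.0, -404.0], [487.0, -306.0]]
top tongue 1828 ctr 591.8 -105.7 size [ 72.8 129.6] ang 3.1 pca 92.8 z 0.0823 [[552.0, -43.0], [55
[... 799 characters left out ...]
 ang 1.7 pca 176.0 z 0.0139 [[362.0, -313.0], [364.0, -408.0], [486.0, -404.0], [483.0, -309.0]]
side rack 0.86 [ 0.5452 -0.0608 -0.0025] [300. 251.]
side gap_mouth 0.94 [0.5966 0.0214 0.0264] [258. 250.]
side wedge_home 0.9 [0.5982 0.0069 0.0256] [262. 247.]
side wedge_home 0.19 [ 0.5462 -0.059  -0.0018] [299. 251.]
side wedge_mid 0.73 [0.4091 0.2937 0.0199] [234. 374.]
side dish 0.71 [ 0.438  -0.3589 -0.0025] [406. 210.]
top rack 0.68 [ 5.459e-01 -5.640e-02  3.000e-04] [322. 218.]
top gap_mouth 0.88 [0.5921 0.0192 0.0274] [288. 197.]
top wedge_home 0.79 [0.6025 0.0053 0.025 ] [294. 192.]
top wedge_mid 0.9 [0.4066 0.2915 0.0192] [169. 280.]
top dish 0.9 [ 0.4332 -0.3523 -0.0017] [450. 264.]
```

```bash
cat > go.py <<'E'
import sys
from h import *
s=manip.state(); r=R.from_quat(s["ee_rot"]); p=s["eef_pos"]
print("t",s["time"],"p",p.round(4),"xyaw",np.degrees(np.arctan2(*r.as_matrix()[1::-1,0])).round(2),"zax",r.as_matrix()[:,2].round(3),"w",s["width"],"g",s["grasp_force"],"F",s["ft_force"].round(1))
for a in sys.argv[1:]:
    x,y,z,yaw=map(float,a.split(","))
    yw=np.radians(yaw);c,k=np.cos(yw),np.sin(yw)
    T=R.from_matrix(np.array([[c,k,0],[k,-c,0],[0,0,-1]]))
    print(a,"turn",(r.inv()*T).as_rotvec().round(4),"shift",to_tool(np.array([x,y,z])-p).round(2))
E
python3 go.py 0.50,-0.40,0.30,50
```

```text
t 1.7 p [ 0.1789 -0.6249  0.2387] xyaw 15.98 zax [-0. -0. -1.] w 0.08798704676909838 g 0.0 F [ 0.5 -1.3  0.4]
0.50,-0.40,0.30,50 turn [-0.000e+00  1.000e-04 -5.938e-01] shift [ 37.06 -12.78  -6.13]
```

Call:
{"fn": "arm_command", "kwargs": {"commands": [[[0,0,-0.594],[37.1,-12.8,-6.1],0],[[0,0,-0.594],[37.1,-12.8,-6.1],0],[[0,0,-0.594],[37.1,-12.8,-6.1],0],[[0,0,-0.594],[37.1,-12.8,-6.1],0],[[0,0,-0.594],[37.1,-12.8,-6.1],0],[[0,0,-0.594],[37.1,-12.8,-6.1],0],[[0,0,-0.594],[37.1,-12.8,-6.1],0],[[0,0,-0.594],[37.1,-12.8,-6.1],0],[[0,0,-0.594],[37.1,-12.8,-6.1],0],[[0,0,-0.594],[37.1,-12.8,-6.1],0]]}}

```text
time: 2.53
eef_pos: [0.5051, -0.395, 0.3007]
ee_rot: [0.905, 0.425, 0.002, 0.0]
ft_force: [0.9, 0.5, 0.4]
width: 0.0885
grasp_force: 0.0
```

```bash
python3 go.py 0.61,0.0,0.30,92
```

```text
t 2.5333 p [ 0.5051 -0.395   0.3007] xyaw 50.34 zax [ 0.003  0.002 -1.   ] w 0.08853237337505643 g 0.0 F [0.9 0.5 0.4]
0.61,0.0,0.30,92 turn [ 0.0027 -0.0026 -0.7272] shift [ 37.1  -17.14   0.17]
```

Call:
{"fn": "arm_command", "kwargs": {"commands": [[[0,0,-0.727],[37.1,-17.1,0],0],[[0,0,-0.727],[37.1,-17.1,0],0],[[0,0,-0.727],[37.1,-17.1,0],0],[[0,0,-0.727],[37.1,-17.1,0],0],[[0,0,-0.727],[37.1,-17.1,0],0],[[0,0,-0.727],[37.1,-17.1,0],0],[[0,0,-0.727],[37.1,-17.1,0],0],[[0,0,-0.727],[37.1,-17.1,0],0],[[0,0,-0.727],[37.1,-17.1,0],0],[[0,0,-0.727],[37.1,-17.1,0],0]]}}

```text
time: 3.37
eef_pos: [0.608, -0.0019, 0.3]
ee_rot: [0.696, 0.718, 0.001, -0.0]
ft_force: [0.2, 0.9, -0.0]
width: 0.088
grasp_force: 0.0
```

```bash
python3 go.py 0.395,0.3356,0.15,107
```

```text
t 3.3667 p [ 0.608  -0.0019  0.3   ] xyaw 91.78 zax [ 0.001  0.001 -1.   ] w 0.08798498742299465 g 0.0 F [ 0.2  0.9 -0. ]
0.395,0.3356,0.15,107 turn [ 0.0007 -0.0009 -0.2656] shift [ 34.38 -20.25  15.02]
```

Call:
{"fn": "arm_command", "kwargs": {"commands": [[[0,0,-0.266],[34.4,-20.2,15.0],0],[[0,0,-0.266],[34.4,-20.2,15.0],0],[[0,0,-0.266],[34.4,-20.2,15.0],0],[[0,0,-0.266],[34.4,-20.2,15.0],0],[[0,0,-0.266],[34.4,-20.2,15.0],0],[[0,0,-0.266],[34.4,-20.2,15.0],0],[[0,0,-0.266],[34.4,-20.2,15.0],0],[[0,0,-0.266],[34.4,-20.2,15.0],0],[[0,0,-0.266],[34.4,-20.2,15.0],0],[[0,0,-0.266],[34.4,-20.2,15.0],0]]}}

```text
time: 4.2
eef_pos: [0.3997, 0.3261, 0.1526]
ee_rot: [0.596, 0.803, 0.0, 0.0]
ft_force: [0.4, 0.2, -0.2]
width: 0.0884
grasp_force: 0.0
```

```bash
python3 go.py 0.395,0.3356,0.07,107 0.395,0.3356,0.009,107
```

```text
t 4.2 p [0.3997 0.3261 0.1526] xyaw 106.86 zax [ 0.001  0.    -1.   ] w 0.08844348308498164 g 0.0 F [ 0.4  0.2 -0.2]
0.395,0.3356,0.07,107 turn [ 0.0007 -0.     -0.0024] shift [ 1.04 -0.18  8.26]
0.395,0.3356,0.009,107 turn [ 0.0007 -0.     -0.0024] shift [ 1.04 -0.18 14.36]
```

Call:
{"fn": "arm_command", "kwargs": {"commands": [[[0,0,0],[0.5,-0.1,4],0],[[0,0,0],[0.5,-0.1,8],0],[[0,0,0],[0.5,-0.1,11],0],[[0,0,0],[0.5,-0.1,13],0],[[0,0,0],[0.5,-0.1,14.2],0],[[0,0,0],[0.5,-0.1,14.2],0],[[0,0,0],[0.5,-0.1,14.2],0]]}}

```text
time: 4.78
eef_pos: [0.3984, 0.3296, 0.0114]
ee_rot: [0.596, 0.803, 0.0, -0.0]
ft_force: [0.0, 0.2, 0.9]
width: 0.0884
grasp_force: 0.0
```

```bash
python3 go.py 0.395,0.3356,0.009,107; python3 -c "
from h import *
a,d=cap('side');cv2.imwrite('pics/s1.png',cv2.resize(a[270:450,60:340,::-1],(784,504)))"
```

```text
t 4.7833 p [0.3984 0.3296 0.0114] xyaw 106.9 zax [ 0.  0. -1.] w 0.08837239130340335 g 0.0 F [0.  0.2 0.9]
0.395,0.3356,0.009,107 turn [ 0.0001 -0.0001 -0.0017] shift [ 0.67 -0.15  0.24]
```

View pics/s1.png

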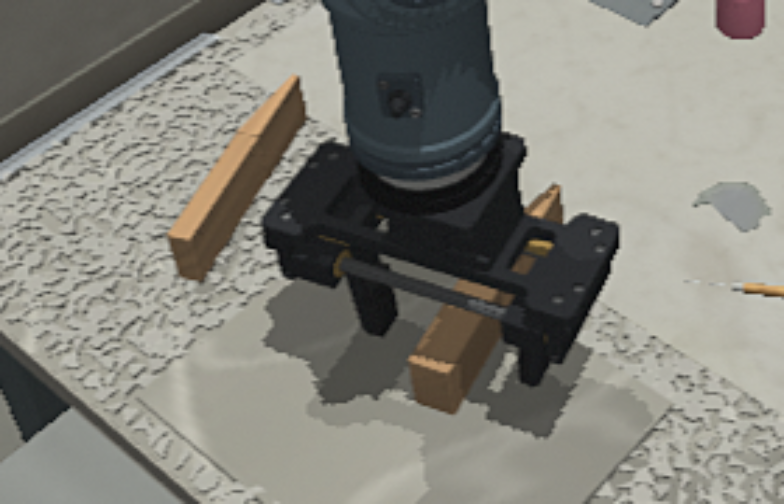

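The fingers straddle the thick wedge (centre about pixel 440,370 in the crop), so I'll shift slightly back and close.

Call:
{"fn": "arm_command", "kwargs": {"commands": [[[0,0,0],[0.7,-0.1,0.2],0],[[0,0,0],[0.7,-0.1,0.2],0],[[0,0,0],[0.7,-0.1,0.2],1],[[0,0,0],[0.7,-0.1,0.2],1],[[0,0,0],[0.7,-0.1,0.2],1],[[0,0,0],[0.7,-0.1,0.2],1],[[0,0,0],[0.7,-0.1,0.2],1],[[0,0,0],[0.7,-0.1,0.2],1],[[0,0,0],[0.7,-0.1,0.2],1],[[0,0,0],[0.7,-0.1,0.2],1]]}}

```text
time: 5.67
eef_pos: [0.3952, 0.3357, 0.009]
ee_rot: [0.596, 0.803, -0.0, -0.0]
ft_force: [0.2, 0.2, 0.2]
width: 0.0372
grasp_force: 0.0
```

```bash
python3 go.py 0.4,0.33,0.1,107 0.5957,0.17,0.1,93
```

```text
t 5.6667 p [0.3952 0.3357 0.009 ] xyaw 106.9 zax [-0. -0. -1.] w 0.03722439070967915 g 0.0 F [0.2 0.2 0.2]
0.4,0.33,0.1,107 turn [-0.0001  0.0001 -0.0017] shift [-0.69  0.3  -9.1 ]
0.5957,0.17,0.1,93 turn [-1.000e-04  1.000e-04  2.426e-01] shift [-21.68  14.37  -9.1 ]
```

Call:
{"fn": "arm_command", "kwargs": {"commands": [[[0,0,0],[0,0,0],1],[[0,0,0],[0,0,0],1],[[0,0,0],[0,0,0],1],[[0,0,0],[0,0,0],1],[[0,0,0],[0,0,-2],1],[[0,0,0],[0,0,-4],1],[[0,0,0],[0,0,-6],1],[[0,0,0],[0,0,-8],1],[[0,0,0],[0,0,-9],1]]}}

```text
time: 6.42
eef_pos: [0.3958, 0.3364, 0.101]
ee_rot: [0.595, 0.803, 0.001, 0.0]
ft_force: [0.9, 0.4, -0.4]
width: 0.0258
grasp_force: 30.0
```

```bash
python3 go.py 0.5934,0.17,0.09,93
```

```text
t 6.4167 p [0.3958 0.3364 0.101 ] xyaw 106.9 zax [ 0.002  0.002 -1.   ] w 0.0257659593739886 g 29.95156223885715 F [ 0.9  0.4 -0.4]
0.5934,0.17,0.09,93 turn [ 0.002  -0.0012  0.2427] shift [-21.67  14.07   1.11]
```

Call:
{"fn": "arm_command", "kwargs": {"commands": [[[0,0,0.08],[-7.2,4.7,0],1],[[0,0,0.16],[-14.5,9.4,0.5],1],[[0,0,0.243],[-21.7,14.1,1.1],1],[[0,0,0.243],[-21.7,14.1,1.1],1],[[0,0,0.243],[-21.7,14.1,1.1],1],[[0,0,0.243],[-21.7,14.1,1.1],1],[[0,0,0.243],[-21.7,14.1,1.1],1],[[0,0,0.243],[-21.7,14.1,1.1],1],[[0,0,0.243],[-21.7,14.1,1.1],1]]}}

```text
time: 7.17
eef_pos: [0.5926, 0.1688, 0.0873]
ee_rot: [0.689, 0.725, -0.0, -0.001]
ft_force: [-1.4, 0.3, -1.0]
width: 0.0256
grasp_force: 30.0
```

```bash
python3 go.py 0.5934,0.17,0.018,93
```

```text
t 7.1667 p [0.5926 0.1688 0.0873] xyaw 92.91 zax [-0.001  0.    -1.   ] w 0.02558343704821386 g 29.951642621308565 F [-1.4  0.3 -1. ]
0.5934,0.17,0.018,93 turn [-0.0014 -0.0001 -0.0017] shift [0.11 0.09 6.93]
```

Call:
{"fn": "arm_command", "kwargs": {"commands": [[[0,0,0],[0.1,0.1,2.5],1],[[0,0,0],[0.1,0.1,5],1],[[0,0,0],[0.1,0.1,6.9],1],[[0,0,0],[0.1,0.1,6.9],1],[[0,0,0],[0.1,0.1,6.9],1],[[0,0,0],[0.1,0.1,6.9],1]]}}

```text
time: 7.67
eef_pos: [0.594, 0.1718, 0.0202]
ee_rot: [0.688, 0.726, 0.001, -0.0]
ft_force: [0.2, -0.4, -0.6]
width: 0.0259
grasp_force: 30.0
```

```bash
python3 go.py 0.5934,0.17,0.018,93; python3 - <<'E'
from h import *
a,d=cap('side');np.save('s2.npy',d)
b,e=cap('top');np.save('t2.npy',e)
c=np.vstack([cv2.resize(a[200:310,170:350,::-1],(480,293)),cv2.resize(b[140:250,190:370,::-1],(480,293))]);cv2.imwrite('pics/s2.png',c)
# project expected wedge nose corners & gap for the two cams
for c,dd in(('side',d),('top',e)):
    P=cloud(c,dd); m=(P[...,0]>.55)&(P[...,0]<.66)&(P[...,1]>-.04)&(P[...,1]<.2)&(P[...,2]>.038)&(P[...,2]<.056)
    Q=P[m];Q=Q[:,:2]-[.545,-.0575];cc,s=np.cos(.051),np.sin(.051);Q=Q@np.array([[cc,-s],[s,cc]])*1000
    for y in range(30,180,8):
        q=np.sort(Q[(Q[:,1]>=y)&(Q[:,1]<y+8),0]); print(c,y,len(q),q[[0,-1]].round(1) if len(q) else '', [ (q[i].round(1),q[i+1].round(1)) for i in np.where(np.diff(q)>4)[0]])
E
```

```text
t 7.6667 p [0.594  0.1718 0.0202] xyaw 93.08 zax [ 0.001  0.001 -1.   ] w 0.025934648250081606 g 29.951269067823887 F [ 0.2 -0.4 -0.6]
0.5934,0.17,0.018,93 turn [ 0.0009 -0.0011  0.0014] shift [-0.17 -0.07  0.22]
side 30 21 [63.9 78.5] []
side 38 23 [64.7 81. ] []
side 46 20 [42.5 81.7] [(np.float64(42.5), np.float64(64.6)), (np.float64(73.9), np.float64(78.4))]
side 54 39 [35.4 79.2] [(np.float64(46.1), np.float64(59.0))]
side 62 52 [34.4 83.2] [(np.float64(47.6), np.float64(56.4))]
side 70 50 [33.  79.1] [(np.float64(46.4), np.float64(57.5))]
side 78 55 [37.2 82. ] [(np.float64(45.1), np.float64(58.6))]
side 86 28 [37.4 79. ] [(np.float64(43.6), np.float64(60.6))]
side 94 0  []
side 102 8 [47.4 57. ] []
side 110 17 [47.6 58. ] []
side 118 5 [52.3 58.7] []
side 126 0  []
side 134 0  []
side 142 0  []
side 150 0  []
side 158 0  []
side 166 0  []
side 174 0  []
top 30 25 [65.  80.4] []
top 38 27 [64.1 79.8] []
top 46 23 [64.7 79.9] []
top 54 59 [34.3 80.2] [(np.float64(45.7), np.float64(57.9))]
top 62 58 [33. 80.] [(np.float64(45.7), np.float64(57.5))]
top 70 53 [33.7 79.2] [(np.float64(44.5), np.float64(57.5))]
top 78 46 [37.3 80. ] [(np.float64(44.5), np.float64(59.5))]
top 86 4 [61.6 68.8] []
top 94 0  []
top 102 2 [52.  55.3] []
top 110 1 [54.7 54.7] []
top 118 0  []
top 126 0  []
top 134 0  []
top 142 0  []
top 150 0  []
top 158 0  []
top 166 0  []
top 174 0  []
```

View pics/s2.png

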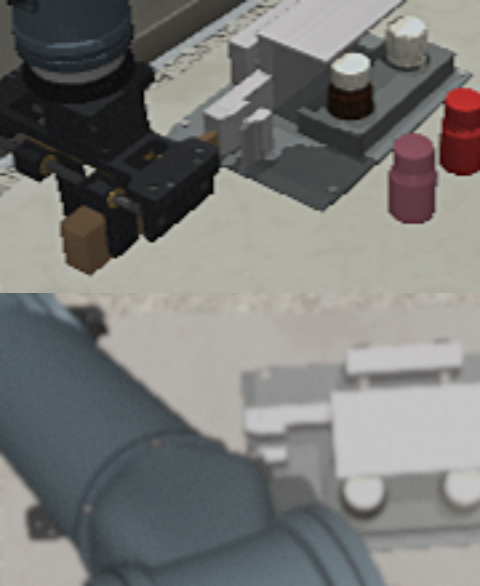

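The nose lines up with the gap: it spans about x 47–53 against the gap's 45–57. Top-crop gap is near (270,437). Pushing in.

Call:
{"fn": "arm_command", "kwargs": {"commands": [[[0,0,0],[-1.5,0,0.2],1],[[0,0,0],[-3,0,0.2],1],[[0,0,0],[-4,0,0.2],1],[[0,0,0],[-5,0,0.2],1],[[0,0,0],[-6,0,0.2],1],[[0,0,0],[-7,0,0.2],1],[[0,0,0],[-7,0,0.2],1]]}}

```text
time: 8.35
eef_pos: [0.5961, 0.0983, 0.0166]
ee_rot: [0.689, 0.725, -0.001, -0.001]
ft_force: [-3.8, -0.4, -1.1]
width: 0.0257
grasp_force: 30.0
```

```bash
cat > rk.py <<'E'
from h import *
s=manip.state();d=(s["eef_pos"][:2]-[.545,-.0575])*1000;c,k=np.cos(.051),np.sin(.051)
print("rack tcp",(d[0]*c+d[1]*k).round(1),(d[1]*c-d[0]*k).round(1),s["eef_pos"][2].round(4),"F",s["ft_force"].round(1),"w",s["width"],"t",s["time"])
E
python3 rk.py
```

```text
rack tcp 59.0 153.0 0.0166 F [-3.8 -0.4 -1.1] w 0.025673800930527284 t 8.35
```

Call:
{"fn": "arm_command", "kwargs": {"commands": [[[0,0,0],[-1,0,0],1],[[0,0,0],[-2,0,0],1],[[0,0,0],[-3,0,0],1],[[0,0,0],[-4,0,0],1],[[0,0,0],[-5,0,0],1],[[0,0,0],[-5.1,0,0.2],1],[[0,0,0],[-5.1,0,0.2],1],[[0,0,0],[-5.1,0,0.2],1]]}}

```text
time: 9.02
eef_pos: [0.5982, 0.047, 0.0147]
ee_rot: [0.689, 0.725, -0.003, -0.001]
ft_force: [-6.8, -2.3, 2.7]
width: 0.0256
grasp_force: 30.0
```

```bash
python3 rk.py
```

```text
rack tcp 58.5 101.7 0.0147 F [-6.8 -2.3  2.7] w 0.025556666682242407 t 9.0167
```

Call:
{"fn": "arm_command", "kwargs": {"commands": [[[0,0,0],[0,0,0],0.3],[[0,0,0],[0,0,0],0.3],[[0,0,0],[0,0,0],0.3],[[0,0,0],[0,0,0],0.3],[[0,0,0],[0,0,0],0.3],[[0,0,0],[0,0,-2],0.3],[[0,0,0],[0,0,-5],0.3],[[0,0,0],[0,0,-9],0.3],[[0,0,0],[0,0,-13],0.3],[[0,0,0],[0,0,-17],0.3]]}}

```text
time: 9.85
eef_pos: [0.6001, 0.0495, 0.1868]
ee_rot: [0.688, 0.725, -0.0, -0.0]
ft_force: [0.7, 0.2, 0.7]
width: 0.0619
grasp_force: 0.0
```

```bash
python3 rk.py; python3 - <<'E'
from h import *
a,d=cap('side');b,e=cap('top')
c=np.vstack([cv2.resize(a[180:310,170:350,::-1],(415,300)),cv2.resize(b[140:270,190:370,::-1],(415,300))]);cv2.imwrite('pics/s3.png',c)
marks(["tongue","wedge_mid","amber_mid","white_mid"])
E
python3 go.py 0.545,-0.066,0.2,183 0.545,-0.066,0.2,3
```

```text
rack tcp 60.5 104.0 0.1868 F [0.7 0.2 0.7] w 0.06192064072250581 t 9.85
side tongue 0.85 [ 0.5708 -0.1069  0.0843] [304. 207.]
side wedge_mid 0.6 [0.6029 0.0028 0.0243] [262. 246.]
side amber_mid 0.9 [ 0.4498 -0.0879  0.0373] [343. 247.]
side amber_mid 0.76 [ 0.4428 -0.0156  0.0382] [326. 265.]
side amber_mid 0.69 [0.5962 0.0229 0.0246] [258. 252.]
side white_mid 0.53 [ 0.5509 -0.1484  0.0348] [322. 220.]
side white_mid 0.2 [0.5976 0.0039 0.0242] [263. 247.]
top tongue 0.95 [ 0.5684 -0.1054  0.0791] [344. 202.]
top amber_mid 0.24 [ 0.6502 -0.4222  0.0598] [483. 165.]
top white_mid 0.71 [ 0.5499 -0.1515  0.0327] [363. 213.]
t 10.35 p [0.5996 0.0493 0.1836] xyaw 92.99 zax [-0.002 -0.    -1.   ] w 0.06174493893139664 g 0.0 F [-0.5 -0.9  0.1]
0.545,-0.066,0.2,183 turn [-0.0019 -0.002  -1.5709] shift [-11.23  -6.06  -1.62]
0.545,-0.066,0.2,3 turn [-0.002   0.0019  1.5707] shift [-11.23  -6.06  -1.62]
```

View pics/s3.png

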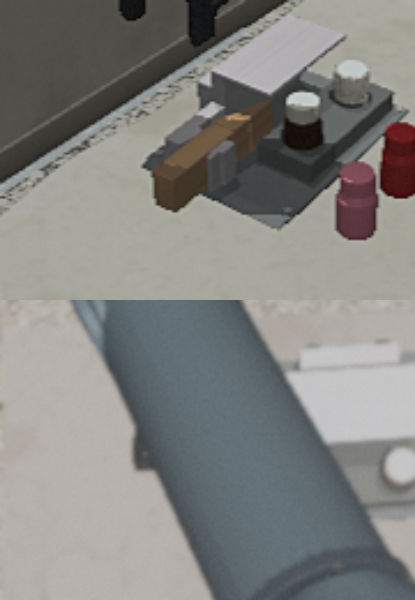

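The thick wedge (crop 190,165) is home, and the tongue has moved about 14 mm back, clear of both caps. Next, the brown vial (crop 303,120).

Call:
{"fn": "arm_command", "kwargs": {"commands": [[[0,0,1.57],[-11.2,-6.1,-1.6],0.3],[[0,0,1.57],[-11.2,-6.1,-1.6],0.3],[[0,0,1.57],[-11.2,-6.1,-1.6],0.3],[[0,0,1.57],[-11.2,-6.1,-1.6],0.3],[[0,0,1.57],[-11.2,-6.1,-1.6],0.3],[[0,0,1.57],[-11.2,-6.1,-1.6],0.3],[[0,0,1.57],[-11.2,-6.1,-1.6],0.3],[[0,0,1.57],[-11.2,-6.1,-1.6],0.3],[[0,0,1.57],[-11.2,-6.1,-1.6],0.3],[[0,0,1.57],[-11.2,-6.1,-1.6],0.3]]}}

```text
time: 11.18
eef_pos: [0.545, -0.0656, 0.2003]
ee_rot: [0.983, 0.182, -0.001, -0.0]
ft_force: [0.4, 0.5, 0.0]
width: 0.062
grasp_force: 0.0
```

```bash
python3 go.py 0.545,-0.0655,0.12,3; python3 -c "
from h import *
print(manip.state()['q'].round(2))"
```

```text
t 11.1833 p [ 0.545  -0.0656  0.2003] xyaw 21.02 zax [-0.001  0.    -1.   ] w 0.061967690637905866 g 0.0 F [0.4 0.5 0. ]
0.545,-0.0655,0.12,3 turn [-0.0004  0.0012  0.3145] shift [ 0.01 -0.    8.03]
[ 0.25  0.43 -0.27  1.83  0.14  0.9  -1.29]
```

Call:
{"fn": "arm_command", "kwargs": {"commands": [[[0,0,0.315],[0,0,3],0.3],[[0,0,0.315],[0,0,6],0.3],[[0,0,0.315],[0,0,8],0.3],[[0,0,0.315],[0,0,9],0.3],[[0,0,0.315],[0,0,9],0.3]]}}

```text
time: 11.6
eef_pos: [0.5435, -0.0653, 0.1086]
ee_rot: [1.0, 0.03, -0.002, -0.0]
ft_force: [0.1, 1.2, 0.2]
width: 0.0616
grasp_force: 0.0
```

```bash
python3 go.py 0.545,-0.0655,0.033,3; python3 - <<'E'
from h import *
a,d=cap('side');cv2.imwrite('pics/s4.png',cv2.resize(a[170:290,220:380,::-1],(640,480)))
P=cloud('side',d);c,k=np.cos(.051),np.sin(.051)
m=(P[...,2]>.055)&(P[...,2]<.078)&(P[...,0]>.51)&(P[...,0]<.57)&(P[...,1]>-.1)&(P[...,1]<-.04)&(a.min(2)>120)
Q=P[m];print(len(Q),Q.mean(0).round(4),Q.min(0).round(4),Q.max(0).round(4))
E
```

```text
t 11.6 p [ 0.5435 -0.0653  0.1086] xyaw 3.48 zax [-0.005  0.    -1.   ] w 0.06159546798402399 g 0.0 F [0.1 1.2 0.2]
0.545,-0.0655,0.033,3 turn [-0.0006  0.005   0.0083] shift [0.19 0.03 7.56]
39 [ 0.5478 -0.0642  0.0726] [ 0.5392 -0.0799  0.0693] [ 0.5595 -0.0521  0.0747]
```

View pics/s4.png

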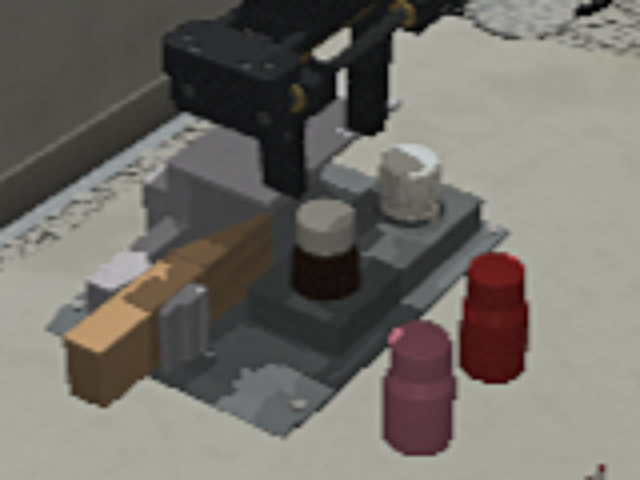

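The fingers straddle the brown vial (crop 326,240) and are clear of the tongue. Descending and closing.

Call:
{"fn": "arm_command", "kwargs": {"commands": [[[0,0,0],[0.1,0,2.5],0.3],[[0,0,0],[0.1,0,5],0.3],[[0,0,0],[0.1,0,6.5],0.3],[[0,0,0],[0.1,0,7.3],0.3],[[0,0,0],[0.1,0,7.6],0.3],[[0,0,0],[0.1,0,7.6],0.3],[[0,0,0],[0.1,0,7.6],1],[[0,0,0],[0.1,0,7.6],1],[[0,0,0],[0.1,0,7.6],1],[[0,0,0],[0.1,0,7.6],1]]}}

```text
time: 12.48
eef_pos: [0.5468, -0.0657, 0.0358]
ee_rot: [1.0, 0.029, 0.001, 0.0]
ft_force: [-0.1, -0.6, 5.0]
width: 0.0373
grasp_force: 30.1
```

Call:
{"fn": "arm_command", "kwargs": {"commands": [[[0,0,0],[0,0,0],1],[[0,0,0],[0,0,0],1],[[0,0,0],[0,0,0],1]]}}

```text
time: 12.73
eef_pos: [0.5469, -0.0657, 0.0358]
ee_rot: [1.0, 0.029, 0.001, 0.0]
ft_force: [-1.2, 0.5, 5.9]
width: 0.0372
grasp_force: 30.0
```

```bash
python3 go.py 0.545,-0.0655,0.033,3
```

```text
t 12.7333 p [ 0.5469 -0.0657  0.0358] xyaw 3.31 zax [ 0.001 -0.    -1.   ] w 0.037212197541604215 g 29.999917969107628 F [-1.2  0.5  5.9]
0.545,-0.0655,0.033,3 turn [ 0.0003 -0.001   0.0055] shift [-0.18 -0.03  0.28]
```

Call:
{"fn": "arm_command", "kwargs": {"commands": [[[0,0,0],[0,0,-0.5],1],[[0,0,0],[0,0,-1],1],[[0,0,0],[0,0,-2],1],[[0,0,0],[0,0,-3],1],[[0,0,0],[0,0,-4.5],1],[[0,0,0],[0,0,-6.5],1],[[0,0,0],[0,0,-9],1],[[0,0,0],[0,0,-12],1],[[0,0,0],[0,0,-15],1],[[0,0,0],[0,0,-15],1]]}}

```text
time: 13.57
eef_pos: [0.5499, -0.0658, 0.1917]
ee_rot: [1.0, 0.029, 0.005, 0.001]
ft_force: [-0.3, -0.5, -0.6]
width: 0.0372
grasp_force: 30.0
```

```bash
python3 - <<'E'
from h import *
a,d=cap('side');cv2.imwrite('pics/s5.png',cv2.resize(a[110:290,200:440,::-1],(640,480)))
b,e=cap('top'); marks(["dish","amber_mid"])
E
python3 go.py 0.436,-0.356,0.2,3 0.436,-0.356,0.2,-20
```

```text
side dish 0.69 [ 0.4389 -0.3574 -0.0037] [406. 210.]
side amber_mid 0.96 [ 0.4465 -0.0878  0.0355] [344. 249.]
side amber_mid 0.76 [ 0.4433 -0.0155  0.0369] [325. 266.]
side amber_mid 0.56 [ 0.5506 -0.0671  0.196 ] [300. 173.]
top dish 0.66 [ 0.432  -0.356  -0.0006] [452. 264.]
top amber_mid 0.47 [ 0.4406 -0.0172  0.029 ] [305. 262.]
t 13.8667 p [ 0.5453 -0.0656  0.1839] xyaw 3.32 zax [-0.003  0.    -1.   ] w 0.037022963076520254 g 29.999989606440067 F [-0.6  0.4 -1.5]
0.436,-0.356,0.2,3 turn [-0.0003  0.0026  0.0056] shift [-12.59  28.36  -1.59]
0.436,-0.356,0.2,-20 turn [2.00e-04 2.60e-03 4.07e-01] shift [-12.59  28.36  -1.59]
```

View pics/s5.png

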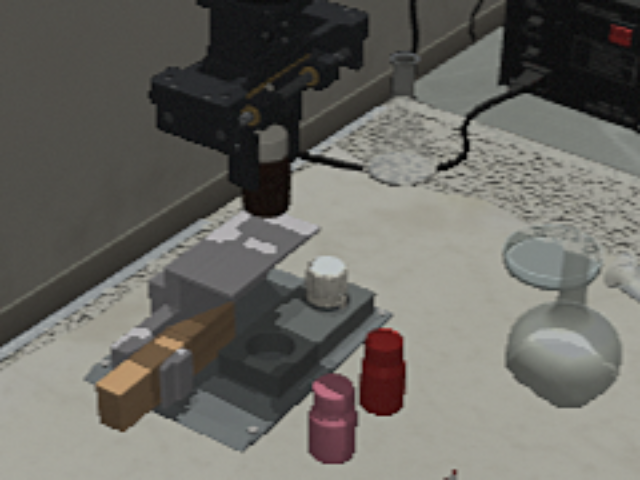

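The brown vial is held upright at crop (268,175), its socket is empty, and the wedge still holds the catch. Moving to the dish (crop 552,255).

Call:
{"fn": "arm_command", "kwargs": {"commands": [[[0,0,0.407],[-12.6,28.4,-1.6],1],[[0,0,0.407],[-12.6,28.4,-1.6],1],[[0,0,0.407],[-12.6,28.4,-1.6],1],[[0,0,0.407],[-12.6,28.4,-1.6],1],[[0,0,0.407],[-12.6,28.4,-1.6],1],[[0,0,0.407],[-12.6,28.4,-1.6],1],[[0,0,0.407],[-12.6,28.4,-1.6],1],[[0,0,0.407],[-12.6,28.4,-1.6],1],[[0,0,0.407],[-12.6,28.4,-1.6],1],[[0,0,0.407],[-12.6,28.4,-1.6],1]]}}

```text
time: 14.7
eef_pos: [0.4358, -0.357, 0.1999]
ee_rot: [0.985, -0.175, -0.001, -0.0]
ft_force: [0.3, -0.2, -0.2]
width: 0.0373
grasp_force: 30.0
```

```bash
python3 go.py 0.436,-0.356,0.04,-20
```

```text
t 14.7 p [ 0.4358 -0.357   0.1999] xyaw -20.16 zax [-0.002  0.001 -1.   ] w 0.037266453661927525 g 30.00012695789337 F [ 0.3 -0.2 -0.2]
0.436,-0.356,0.04,-20 turn [-0.0004  0.002  -0.0028] shift [ 0.02 -0.09 15.99]
```

Call:
{"fn": "arm_command", "kwargs": {"commands": [[[0,0,0],[0,0,4],1],[[0,0,0],[0,0,8],1],[[0,0,0],[0,0,11],1],[[0,0,0],[0,0,13.5],1],[[0,0,0],[0,0,15],1],[[0,0,0],[0,0,15.6],1],[[0,0,0],[0,0,16],1],[[0,0,0],[0,0,16],1],[[0,0,0],[0,0,16],1]]}}

```text
time: 15.45
eef_pos: [0.4378, -0.3562, 0.0419]
ee_rot: [0.985, -0.173, 0.001, 0.0]
ft_force: [0.1, 0.5, 0.1]
width: 0.0372
grasp_force: 30.0
```

```bash
python3 - <<'E'
from h import *
a,d=cap('side');cv2.imwrite('pics/s6.png',cv2.resize(a[120:270,340:500,::-1],(512,480)))
marks(["amber_mid"],("side",))
E
python3 go.py 0.436,-0.356,0.033,-20
```

```text
side amber_mid 0.8 [ 0.4501 -0.0884  0.0348] [343. 248.]
side amber_mid 0.79 [ 0.44   -0.3547  0.0446] [407. 194.]
side amber_mid 0.75 [ 0.4432 -0.0192  0.0369] [327. 265.]
t 15.55 p [ 0.4378 -0.3568  0.0422] xyaw -19.99 zax [ 0.002 -0.001 -1.   ] w 0.03721589004011175 g 29.999994859099388 F [ 0.4 -0.1 -1.3]
0.436,-0.356,0.033,-20 turn [ 0.0005 -0.002   0.0002] shift [-0.2  -0.01  0.92]
```

View pics/s6.png

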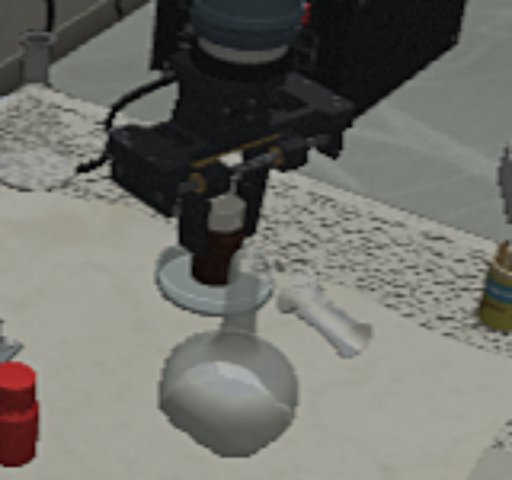

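The vial is upright over the dish at crop (217,255). Lowering it gently.

Call:
{"fn": "arm_command", "kwargs": {"commands": [[[0,0,0],[-0.1,0,0.3],1],[[0,0,0],[-0.1,0,0.5],1],[[0,0,0],[-0.1,0,0.7],1],[[0,0,0],[-0.1,0,0.8],1],[[0,0,0],[-0.1,0,0.8],1]]}}

```text
time: 15.97
eef_pos: [0.4359, -0.3561, 0.0329]
ee_rot: [0.985, -0.174, -0.0, -0.0]
ft_force: [-0.9, -0.5, -1.1]
width: 0.0371
grasp_force: 30.0
```

```bash
python3 go.py
```

```text
t 15.9667 p [ 0.4359 -0.3561  0.0329] xyaw -20.01 zax [-0.  0. -1.] w 0.03714486326562688 g 30.00001123175025 F [-0.9 -0.5 -1.1]
```

Call:
{"fn": "arm_command", "kwargs": {"commands": [[[0,0,0],[0,0,0.1],1],[[0,0,0],[0,0,0.2],1],[[0,0,0],[0,0,0.2],1]]}}

```text
time: 16.22
eef_pos: [0.4361, -0.3562, 0.0327]
ee_rot: [0.985, -0.174, -0.0, -0.0]
ft_force: [-5.2, 4.7, 19.0]
width: 0.0373
grasp_force: 30.0
```

Contact with the dish floor. Back off slightly, release, and rise.

Call:
{"fn": "arm_command", "kwargs": {"commands": [[[0,0,0],[0,0,-0.2],1],[[0,0,0],[0,0,-0.2],0.7],[[0,0,0],[0,0,-0.2],0.4],[[0,0,0],[0,0,-0.2],0.3],[[0,0,0],[0,0,-0.2],0.3],[[0,0,0],[0,0,-1.5],0.3],[[0,0,0],[0,0,-4.5],0.3],[[0,0,0],[0,0,-8.5],0.3],[[0,0,0],[0,0,-12.5],0.3],[[0,0,0],[0,0,-16.5],0.3]]}}

```text
time: 17.05
eef_pos: [0.4356, -0.3558, 0.1986]
ee_rot: [0.985, -0.174, -0.0, -0.0]
ft_force: [1.0, -0.5, 0.7]
width: 0.0615
grasp_force: 0.0
```

```bash
python3 - <<'E'
from h import *
a,d=cap('side');b,e=cap('top')
marks(["amber_mid","dish","wedge_mid","tongue"])
P=cloud('side',d)
m=(P[...,2]>.045)&(P[...,2]<.08)&(P[...,0]>.39)&(P[...,0]<.48)&(P[...,1]>-.41)&(P[...,1]<-.3)
Q=P[m];print(len(Q),Q.mean(0),Q[:,2].max())
cv2.imwrite('pics/s7.png',np.hstack([cv2.resize(a[120:270,340:500,::-1],(400,375)),cv2.resize(a[190:300,190:350,::-1],(400,375))]))
E
python3 go.py 0.596,0.05,0.2,93
```

```text
side amber_mid 0.84 [ 0.4447 -0.0166  0.0387] [325. 264.]
side amber_mid 0.73 [ 0.452  -0.0874  0.036 ] [342. 248.]
side amber_mid 0.67 [ 0.4353 -0.357   0.0346] [409. 198.]
side dish 0.57 [ 0.4391 -0.3572 -0.0021] [406. 210.]
side wedge_mid 0.68 [0.5981 0.0055 0.0247] [263. 247.]
side tongue 0.65 [ 0.5705 -0.1013  0.0855] [302. 207.]
top amber_mid 0.81 [ 0.4371 -0.3546  0.036 ] [455. 261.]
top amber_mid 0.54 [ 0.4449 -0.0894  0.0308] [337. 260.]
top dish 0.89 [ 4.354e-01 -3.564e-01  4.000e-04] [452. 263.]
top wedge_mid 0.65 [0.5952 0.0027 0.0233] [295. 195.]
top wedge_mid 0.15 [0.6033 0.0043 0.0246] [295. 192.]
top tongue 0.61 [ 0.5687 -0.1055  0.0813] [344. 201.]
192 [ 0.43424254 -0.34716641  0.06083727] 0.07255619361215448
t 17.55 p [ 0.4353 -0.3556  0.1948] xyaw -20.0 zax [-0.002  0.001 -1.   ] w 0.061767018534117514 g 0.0 F [ 0.  -0.5  0.1]
0.596,0.05,0.2,93 turn [-2.9000e-03  1.0000e-03 -1.9722e+00] shift [  1.22 -43.61  -0.5 ]
```

View pics/s7.png

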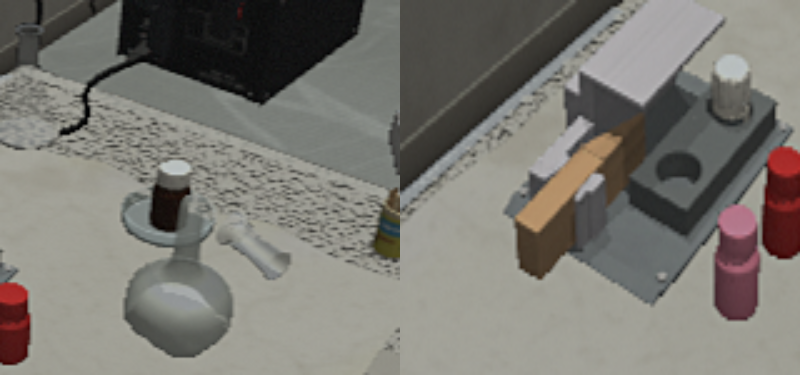

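The brown vial stands upright in the dish (left crop 172,195), and the wedge and catch are unchanged. Going back for the wedge.

Call:
{"fn": "arm_command", "kwargs": {"commands": [[[0,0,-1.97],[1.3,-43.4,-0.5],0.3],[[0,0,-1.97],[1.3,-43.4,-0.5],0.3],[[0,0,-1.97],[1.3,-43.4,-0.5],0.3],[[0,0,-1.97],[1.3,-43.4,-0.5],0.3],[[0,0,-1.97],[1.3,-43.4,-0.5],0.3],[[0,0,-1.97],[1.3,-43.4,-0.5],0.3],[[0,0,-1.97],[1.3,-43.4,-0.5],0.3],[[0,0,-1.97],[1.3,-43.4,-0.5],0.3],[[0,0,-1.97],[1.3,-43.4,-0.5],0.3],[[0,0,-1.97],[1.3,-43.4,-0.5],0.3]]}}

```text
time: 18.38
eef_pos: [0.5903, 0.0328, 0.2002]
ee_rot: [0.899, 0.438, -0.001, -0.0]
ft_force: [0.6, -0.6, -0.1]
width: 0.0618
grasp_force: 0.0
```

```bash
python3 go.py 0.598,0.047,0.15,93
```

```text
t 18.3833 p [0.5903 0.0328 0.2002] xyaw 51.95 zax [-0.001 -0.    -1.   ] w 0.061759029057113314 g 0.0 F [ 0.6 -0.6 -0.1]
0.598,0.047,0.15,93 turn [-1.100e-03  4.000e-04 -7.164e-01] shift [ 1.6  -0.26  5.02]
```

Call:
{"fn": "arm_command", "kwargs": {"commands": [[[0,0,-0.716],[1.6,-0.3,2],0.3],[[0,0,-0.716],[1.6,-0.3,4],0.3],[[0,0,-0.716],[1.6,-0.3,5],0.3],[[0,0,-0.716],[1.6,-0.3,5],0.3],[[0,0,-0.716],[1.6,-0.3,5],0.3],[[0,0,-0.716],[1.6,-0.3,5],0.3],[[0,0,-0.716],[1.6,-0.3,8],0.3],[[0,0,-0.716],[1.6,-0.3,10],0.3],[[0,0,-0.716],[1.6,-0.3,10],0.3]]}}

```text
time: 19.13
eef_pos: [0.5945, 0.0446, 0.0964]
ee_rot: [0.691, 0.723, -0.003, -0.003]
ft_force: [0.1, -0.3, -1.2]
width: 0.0619
grasp_force: 0.0
```

```bash
python3 rk.py; python3 go.py 0.598,0.047,0.016,93
```

```text
rack tcp 54.6 99.4 0.0964 F [ 0.1 -0.3 -1.2] w 0.061852067489419085 t 19.1333
t 19.1333 p [0.5945 0.0446 0.0964] xyaw 92.64 zax [-0.008 -0.001 -1.   ] w 0.061852067489419085 g 0.0 F [ 0.1 -0.3 -1.2]
0.598,0.047,0.016,93 turn [-0.008   0.0003 -0.0063] shift [0.23 0.43 8.03]
```

Call:
{"fn": "arm_command", "kwargs": {"commands": [[[0,0,0],[0,0,0],0.3],[[0,0,0],[0,0,0],0.3],[[0,0,0],[0,0,0],0.3]]}}

```text
time: 19.38
eef_pos: [0.5987, 0.0457, 0.1021]
ee_rot: [0.691, 0.723, 0.001, 0.001]
ft_force: [-0.5, 0.0, -0.6]
width: 0.0616
grasp_force: 0.0
```

```bash
python3 rk.py; python3 go.py 0.598,0.047,0.016,93
```

```text
rack tcp 58.9 100.3 0.1021 F [-0.5  0.  -0.6] w 0.06161262481896431 t 19.3833
t 19.3833 p [0.5987 0.0457 0.1021] xyaw 92.64 zax [ 0.002  0.    -1.   ] w 0.06161262481896431 g 0.0 F [-0.5  0.  -0.6]
0.598,0.047,0.016,93 turn [ 0.002  -0.0003 -0.0064] shift [ 0.13 -0.09  8.61]
```

Call:
{"fn": "arm_command", "kwargs": {"commands": [[[0,0,0],[0.3,0,3],0.3],[[0,0,0],[0.3,0,6],0.3],[[0,0,0],[0.3,0,8],0.3],[[0,0,0],[0.3,0,8.6],0.3],[[0,0,0],[0.3,0,8.6],0.3],[[0,0,0],[0.3,0,8.6],1],[[0,0,0],[0.3,0,8.6],1],[[0,0,0],[0.3,0,8.6],1],[[0,0,0],[0.3,0,8.6],1],[[0,0,0],[0.3,0,8.6],1]]}}

```text
time: 20.22
eef_pos: [0.5982, 0.0483, 0.0157]
ee_rot: [0.691, 0.723, 0.0, 0.0]
ft_force: [1.0, 0.2, 0.8]
width: 0.0306
grasp_force: 0.0
```

```bash
python3 rk.py; python3 go.py
```

```text
rack tcp 58.5 103.0 0.0157 F [1.  0.2 0.8] w 0.030598615240705552 t 20.2167
t 20.2167 p [0.5982 0.0483 0.0157] xyaw 92.63 zax [ 0.001  0.    -1.   ] w 0.030598615240705552 g 0.0 F [1.  0.2 0.8]
```

Call:
{"fn": "arm_command", "kwargs": {"commands": [[[0,0,0],[0,0,0],1],[[0,0,0],[0,0,0],1],[[0,0,0],[0,0,0],1],[[0,0,0],[0.8,0,-0.1],1],[[0,0,0],[2,0,-0.2],1],[[0,0,0],[4,0,-0.3],1],[[0,0,0],[6,0,-0.3],1],[[0,0,0],[8.5,0,-0.3],1],[[0,0,0],[11,0,-0.3],1],[[0,0,0],[13,0,-0.3],1]]}}

```text
time: 21.05
eef_pos: [0.5912, 0.1806, 0.0177]
ee_rot: [0.69, 0.724, 0.0, -0.0]
ft_force: [0.5, 0.4, -0.5]
width: 0.0258
grasp_force: 30.0
```

```bash
python3 rk.py; python3 go.py 0.46,0.22,0.09,93
```

```text
rack tcp 58.2 235.5 0.0177 F [ 0.5  0.4 -0.5] w 0.025797475079970572 t 21.05
t 21.05 p [0.5912 0.1806 0.0177] xyaw 92.7 zax [-0.     0.001 -1.   ] w 0.025797475079970572 g 29.99539779033512 F [ 0.5  0.4 -0.5]
0.46,0.22,0.09,93 turn [-0.0001 -0.0011 -0.0053] shift [  4.56 -12.92  -7.22]
```

Call:
{"fn": "arm_command", "kwargs": {"commands": [[[0,0,0],[0,0,-3],1],[[0,0,0],[2,-4,-3],1],[[0,0,0],[4.5,-8,-3],1],[[0,0,0],[4.5,-11.5,-3],1],[[0,0,0],[4.5,-12.9,-3],1],[[0,0,0],[4.5,-12.9,-2],1],[[0,0,0],[4.5,-12.9,-0.5],1],[[0,0,0],[4.5,-12.9,0],1],[[0,0,0],[4.5,-12.9,0],1]]}}

```text
time: 21.8
eef_pos: [0.4605, 0.2167, 0.0165]
ee_rot: [0.691, 0.723, -0.001, -0.0]
ft_force: [-0.1, 0.1, -1.2]
width: 0.0256
grasp_force: 30.0
```

```bash
python3 go.py 0.46,0.22,0.0105,93
```

```text
t 21.8 p [0.4605 0.2167 0.0165] xyaw 92.61 zax [-0.002 -0.001 -1.   ] w 0.02559038770290465 g 29.995619421824813 F [-0.1  0.1 -1.2]
0.46,0.22,0.0105,93 turn [-0.0018  0.0009 -0.0068] shift [ 0.33 -0.03  0.6 ]
```

Call:
{"fn": "arm_command", "kwargs": {"commands": [[[0,0,0],[0,0,0.4],1],[[0,0,0],[0,0,0.6],1],[[0,0,0],[0,0,0.6],1],[[0,0,0],[0,0,0.6],0.4],[[0,0,0],[0,0,0.6],0.3],[[0,0,0],[0,0,0.6],0.3],[[0,0,0],[0,0,-1.5],0.3],[[0,0,0],[0,0,-5.5],0.3],[[0,0,0],[0,0,-9.5],0.3],[[0,0,0],[0,0,-13.5],0.3]]}}

```text
time: 22.63
eef_pos: [0.4601, 0.2171, 0.1545]
ee_rot: [0.69, 0.723, -0.0, -0.0]
ft_force: [1.4, 0.4, -0.9]
width: 0.0619
grasp_force: 0.0
```

```bash
python3 - <<'E'
from h import *
a,d=cap('side','s8.png');b,e=cap('top')
marks(["amber_mid","dish","wedge_mid","tongue","white_mid"])
E
python3 go.py
```

```text
side amber_mid 0.89 [ 0.4347 -0.3557  0.0377] [409. 197.]
side amber_mid 0.71 [ 0.4447 -0.0179  0.0375] [326. 264.]
side amber_mid 0.61 [ 0.4509 -0.0835  0.0365] [341. 248.]
side dish 0.74 [ 0.4366 -0.3602 -0.0041] [407. 210.]
side wedge_mid 0.68 [0.4641 0.173  0.0195] [257. 319.]
side tongue 0.77 [ 0.5575 -0.1069  0.0863] [308. 208.]
side tongue 0.4 [ 0.4383 -0.3617 -0.0036] [407. 210.]
side white_mid 0.74 [ 0.5506 -0.1486  0.0331] [322. 220.]
top amber_mid 0.76 [ 0.4418 -0.0184  0.0272] [306. 262.]
top amber_mid 0.57 [ 0.4352 -0.3563  0.0362] [456. 261.]
top amber_mid 0.52 [ 0.4458 -0.0901  0.0303] [337. 259.]
top dish 0.59 [ 4.361e-01 -3.540e-01  2.000e-04] [451. 262.]
top wedge_mid 0.77 [0.4609 0.1693 0.0229] [223. 255.]
top tongue 0.81 [ 0.5561 -0.1067  0.0802] [345. 207.]
top white_mid 0.68 [ 0.5487 -0.1498  0.0359] [363. 213.]
t 23.2333 p [0.4602 0.2172 0.1521] xyaw 92.65 zax [-0.001 -0.    -1.   ] w 0.06172719798174322 g 0.0 F [-0.1  0.4 -1.3]
```

View pics/s8.png

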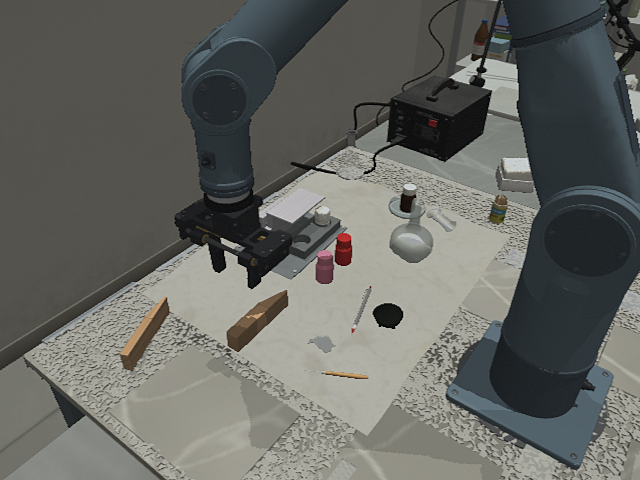

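The thick wedge lies flat on the bench at (258,320), and the catch has shut over the white vial at (322,217). The brown vial stands in the dish at (409,200), and the flask hasn't moved.

```bash
python3 -c "
from cell import manip
print(manip.sign_off())"
```

```text
the job is handed in; nothing more can be done
None
```

The job is handed in at about 23 s of the 64 s limit; in the last pictures the brown vial stands in the dish, the catch is shut over the white vial, and the thick wedge lies flat on the bench clear of the rack (no verdict was returned).

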